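# Pack out the vise

### The job

A brass casting stands at one end of the open vise, and clamping it alone would cock the jaw. Pick the one aluminium packing block that is exactly as thick as the casting in the vise, stand it upright between the jaws at their empty end, then push the sliding jaw by its red pad until it closes on casting and block together. Leave the other blocks standing on the bench, and do not disturb the spare casting or the tools.

Things in the scene. Friction and masses are not known exactly. Their poses are not given: they have to be found in the camera images.
- vise: blue quick-slide vise, fixed. Origin on the bench top; x = closing direction (away from the robot), y along the jaws. Flat bed at z = 30 mm, x -140 to +110, y -75 to +75 mm. Fixed jaw's face at x = +50 mm; both jaws 150 mm long (y -75 to +75), reaching 40 mm above the bed. A wooden rest, also 30 mm high, at y +78 to +163 mm carries the spare casting
- jaw (a joint): sliding jaw of the vise, in m: 0 = fully open (70 mm between the jaw faces), grows as the jaw moves along the vise's +x; gap between the faces = 0.070 - value. Starts with a gap of 52 to 66 mm. It slides with about 2.5 N of friction and stays where it is left
- jaw_push (a point): centre of the back face of the red push pad at the rear of the sliding jaw, 50 mm behind the jaw's face and 24 mm above the bed (54 mm above the bench). The pad is 70 mm wide along y and reaches from 3 to 45 mm above the bed; push it along the vise's +x. Axes as the vise's
- vise_slot (a point): the block's place at the empty end of the jaws, on the bed (30 mm above the bench), at x = +20, y = -42 mm in the vise's frame. Axes as the vise's
- vise_work (a point): where the casting stands in the vise, on the bed, at x = +30, y = +45 mm in the vise's frame. Axes as the vise's
- casting_24: brass handle casting: body 24 mm thick (x) x 44 mm long (y) x 50 mm high, with a bow on top along y (81 mm high in all). Origin: centre of its underside. One casting (24 or 32 mm thick, it varies) stands in the vise within 10 mm of point vise_work, thickness across the jaws; the other waits on the wooden rest. About 260 g, loose
- casting_32: brass handle casting: body 32 mm thick (x) x 44 mm long (y) x 50 mm high, with a bow on top along y (81 mm high in all). Origin: centre of its underside. One casting (24 or 32 mm thick, it varies) stands in the vise within 10 mm of point vise_work, thickness across the jaws; the other waits on the wooden rest. About 320 g, loose
- block_16: bare aluminium packing block, 16 mm thick (x) x 50 mm wide (y) x 74 mm high (z), standing upright on the bench; one of four look-alikes (16, 24, 32 and 40 mm thick). Origin: centre of its underside. About 154 g
- block_24: bare aluminium packing block, 24 mm thick (x) x 50 mm wide (y) x 74 mm high (z), standing upright on the bench; one of four look-alikes (16, 24, 32 and 40 mm thick). Origin: centre of its underside. About 230 g
- block_32: bare aluminium packing block, 32 mm thick (x) x 50 mm wide (y) x 74 mm high (z), standing upright on the bench; one of four look-alikes (16, 24, 32 and 40 mm thick). Origin: centre of its underside. About 307 g
- block_40: bare aluminium packing block, 40 mm thick (x) x 50 mm wide (y) x 74 mm high (z), standing upright on the bench; one of four look-alikes (16, 24, 32 and 40 mm thick). Origin: centre of its underside. About 384 g
- screwdriver: screwdriver with a red handle, lying on the bench (bystander). Origin under its middle, x along it
- hammer: hammer with a wooden handle, lying on the bench (bystander). Origin under its middle, x along it
- file: flat file, 310 mm long, with a pale wooden handle, lying on the bench (bystander). Origin under it, where handle and blade meet, x along the blade
- tin: open dark tin, 84 mm across, 100 mm high (bystander). Origin: centre of its underside

How it is judged:
By the outcome, as a careful person would: the job done as asked, in the order asked, and still so for the second after the job is handed in, with the robot touching nothing.
It also fails if it takes over 58 s, if anything falls off the work surface, if the arm or the gripper's body presses on something with over 40 N, if the wrist force passes 120 N, or if a joint passes its speed limit or range.

### The arm

A 6-joint arm with a two-finger parallel gripper is mounted at the origin on the work surface. World frame = base frame: x ahead of the robot, y to its left, z up, the work surface at z = 0. Lengths are in m, angles in rad, forces in N, time in s.
With the tool pointing down it reaches from about 0.25 to 0.775 m from the base axis. Payload 4 kg.
Tool frame: the origin (TCP) lies on the centre line of the jaws, within the pads' length; the fingertips stand 25 mm ahead of it and the grasp point (between the pads) lies 6 mm ahead of it (manip.tips_ahead is the distance from the TCP to the fingertips, in m); z points along the fingers, y is the line along which they close (so a half turn about z gives the same grasp; the last joint's range is limited). The gripper opens to 94 mm and grips with 3 to 60 N. Pads are 16 mm wide; open, the fingers measure 119 mm over their backs; the gripper's body (75 mm by 177 mm) begins 78 mm behind the grasp point.
Start: joints at [1.246, 0.087, 1.371, -0, 1.684, -0.103], TCP at [0.121, 0.537, 0.231] pointing down, gripper open.
Joint ranges: [-3.1, 3.1], [-0.76, 2.03], [0.27, 2.55], [-1.08, 4.22], [0.17, 2.65], [-2.57, 2.57]. Speed limits (rad/s): [2.79, 2.79, 3.14, 3.14, 3.14, 3.14].

### API

Orientations are given as a unit quaternion [x, y, z, w].
In Python, from cell import manip gives the robot as it stands.
- The arm moves only by the shell command python3 -m handwheel 'ROWS'. ROWS is JSON, a list of rows, each an object of numbers: "claw": the finger opening in mm, from 0 to 94; "tx", "ty", "tz": the shift along the world's x, y, z in units of 40 mm (1.0 is 40 mm); "rx", "ry", "rz": the turn, a rotation vector about the world's x, y, z in degrees. In form: [{"claw": .., "tx": .., "ty": .., "tz": .., "rx": .., "ry": .., "rz": ..}, ...]. A call has 1 to 12 rows; each row shifts and turns the commanded pose from where the row before left it; what a row does not reach is not made up. A row lasts 1/12 s, in which the tool goes at most 41.7 mm and 7.16 degrees, less where a joint would pass 70% of its speed; a pose out of reach is approached as far as the arm can. A call is refused whole if a number of a shift passes 1 or a number of a turn 7.16, either way. A call with a gripper value outside its range is refused whole. The fingers move at their own pace and stop on an object; the grip force is fixed at half the most. Time passes only in rows, so rows that do not move let the fingers close. It gives the time, the measured TCP pose, the force, the opening and the grip force at its end, in the units of the state.
- manip.sense(): the state, without advancing time (a new reading comes with each control period).
- manip.capture(name): name is "side" or "top"; returns a dict with "color" (384x512x3 uint8, red, green, blue), "fx", "fy", "cx", "cy" (pixels), "rvec" (rotation vector, rad) and "tvec" (3), from world to camera coordinates, as OpenCV has them. Camera axes: x right, y down, z forward; pixel columns grow to the right and rows downward; lengths in m; the calibration is good to about 2 mm. A picture is of the moment at which its call begins. There is no depth.
- manip.hand_in(): hands the job in; it is judged then, once.
The state is a dict: "time_s": time; "qpos": joint angles; "qvel": joint speeds; "effort": joint torques, N m; "position": TCP position; "ee_rot": TCP orientation; "force": force on the tool from outside, world axes, zero at the start; "moment": the same for the moment, N m; "grip_width": finger opening in m; "grasp_force": force on a finger pad.
Only numpy, scipy, OpenCV 4.12 (cv2) and the standard library are available. Lean on these libraries where they do the work, as an engineer would, in place of code of your own. Each camera call takes 0.05 s, during which the arm holds its last target. There are 200 camera calls.

## Working session

There is one attempt and no reset: what is moved stays moved. The work goes in short steps, Python scripts to look and compute and a shell command to move; the robot and the scene stay as the last step left them, time stands still between calls to the robot, and variables do not carry over. Pictures are saved under pics/ and viewed, at most 10 in all, crops included, and the job is handed in when it is done.

```bash
mkdir -p pics; ls
cat > h.py <<'E'
import numpy as np,cv2
from cell import manip
def cap(n):
    c=manip.capture(n); return c
def K(c): return np.array([[c['fx'],0,c['cx']],[0,c['fy'],c['cy']],[0,0,1]])
def ray(c,uv,z):
    R=cv2.Rodrigues(np.array(c['rvec'],float))[0];t=np.array(c['tvec'],float)
    o=-R.T@t; d=R.T@np.linalg.inv(K(c))@np.array([uv[0],uv[1],1.]); return o+d*(z-o[2])/d[2]
def proj(c,p):
    return cv2.projectPoints(np.array(p,float).reshape(-1,3),np.array(c['rvec'],float),np.array(c['tvec'],float),K(c),None)[0].reshape(-1,2)
E
python3 - <<'E'
from h import *
import pickle
for n in('top','side'):
    c=cap(n);pickle.dump(c,open(n+'0.pkl','wb'))
    R=cv2.Rodrigues(np.array(c['rvec'],float))[0];print(n,-R.T@np.array(c['tvec']),c['fx'],c['cx'],R[2])
    cv2.imwrite(f'pics/{n}0.png',cv2.resize(c['color'][:,:,::-1],(800,600),interpolation=cv2.INTER_CUBIC))
s=manip.sense();print(s['position'],s['ee_rot'],s['time_s'])
E
```

```text
pics
top [ 0.37178475 -0.03441182  1.13227461] 387.30433490661426 259.19039335677473 [ 0.1446786   0.00462325 -0.9894679 ]
side [-0.00261536 -0.8384875   0.86154411] 436.79089863962196 256.15008738865976 [ 0.43110746  0.62271752 -0.65296956]
[0.1208482  0.53611725 0.22943095] [ 1.10676749e-01  9.93855980e-01 -9.49511527e-04 -2.16720956e-04] 0.1
```

View pics/top0.png

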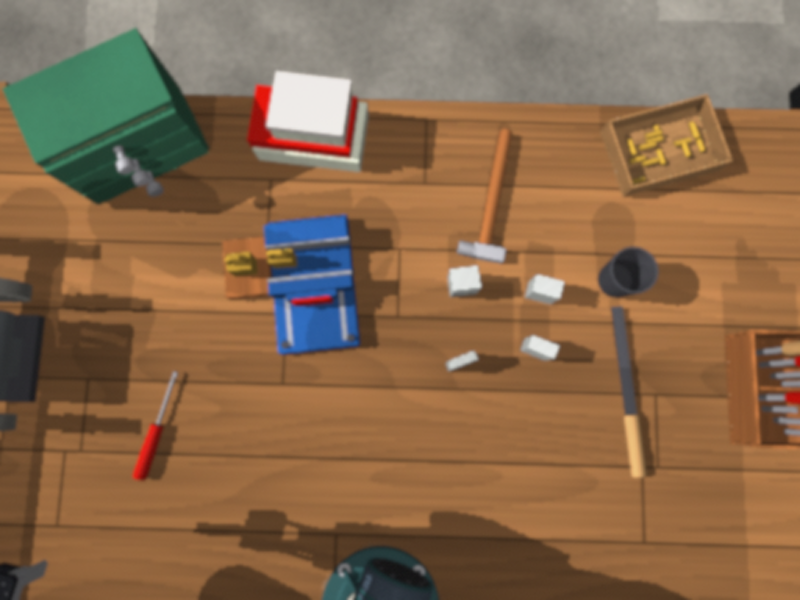

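View pics/side0.png

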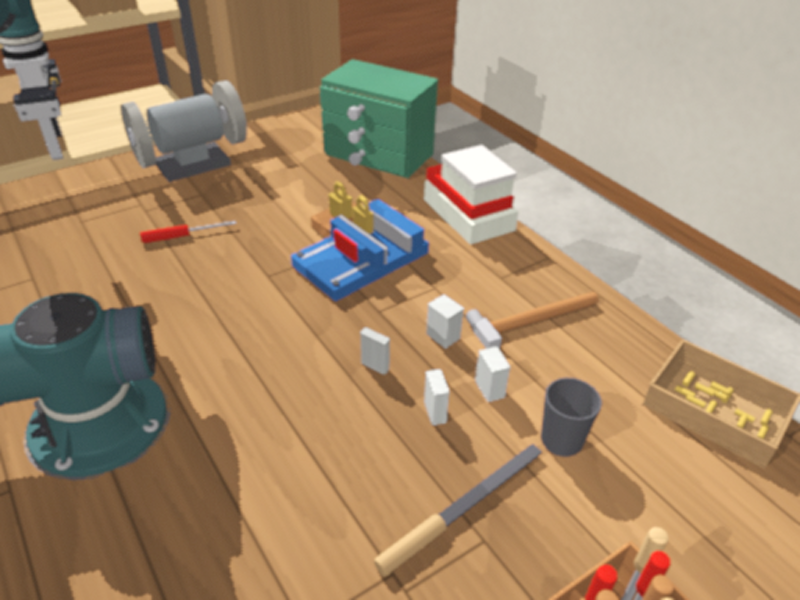

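The top view shows the vise at about (310,285), with a casting at (281,258) and the spare at (239,262). The four blocks are at (465,280), (545,289), (541,348) and (462,361). Next I'll zoom in for measurements.

Run:
```python
from h import *
import pickle
t=pickle.load(open('top0.pkl','rb'));s=pickle.load(open('side0.pkl','rb'))
def crop(c,x0,y0,x1,y1,w,h):return cv2.resize(c['color'][y0:y1,x0:x1,::-1],(w,h),interpolation=cv2.INTER_CUBIC)
a=crop(t,140,130,240,230,400,400);b=crop(s,180,110,280,210,400,400)
cv2.imwrite('pics/vise.png',np.hstack([a,b]))
a=crop(t,280,165,370,245,400,356);b=crop(s,225,180,335,278,400,356)
cv2.imwrite('pics/blocks.png',np.hstack([a,b]))
im=t['color'];hsv=cv2.cvtColor(im,cv2.COLOR_RGB2HSV)
m=((hsv[...,1]<40)&(hsv[...,2]>200)).astype(np.uint8);m[:160]=0;m[:,:270]=0;m[260:]=0;m[:,380:]=0
print(hsv[180,296],hsv[188,296])
for n,c in(('t',t),):
  for k in cv2.findContours(m,0,2)[0]:
    if cv2.contourArea(k)<20:continue
    r=cv2.minAreaRect(k);P=[ray(c,p,.074)for p in cv2.boxPoints(r)]
    print(np.round(r[0],1),np.round(r[1],1),np.round(ray(c,r[0],.074),4),[round(np.linalg.norm(P[i]-P[i+1])*1e3,1)for i in(0,1)],np.round(np.degrees(np.arctan2(*(P[1]-P[0])[1::-1])),1))
```

```text
[ 60   2 227] [19 21 96]
[295. 230.] [ 3.  15.2] [ 0.435  -0.1297  0.074 ] [np.float64(41.7), np.float64(8.1)] -66.7
[347.  221.5] [17.4  8. ] [ 0.4622 -0.2715  0.074 ] [np.float64(22.4), np.float64(47.1)] -26.2
[350.  182.7] [18.3 11. ] [ 0.5702 -0.2803  0.074 ] [np.float64(31.2), np.float64(50.4)] -15.7
[297.  177.4] [13.5 18.2] [ 0.581  -0.1331  0.074 ] [np.float64(50.9), np.float64(38.2)] -81.1
[312.5 162. ] [ 4. 15.] [ 0.6262 -0.1758  0.074 ] [np.float64(42.0), np.float64(11.5)] -88.4
```

View pics/vise.png

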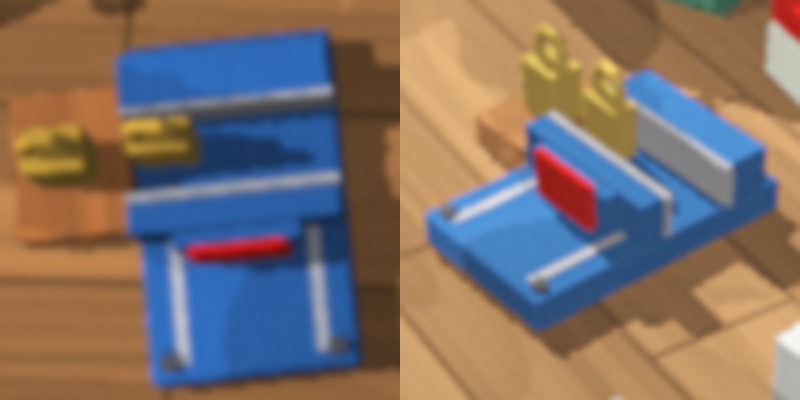

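View pics/blocks.png

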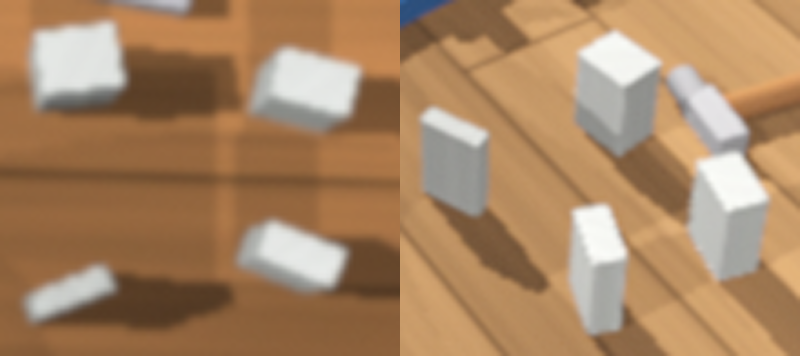

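The blocks' thicknesses are clear from the top faces: 16 at (462,361), 24 at (541,348), 32 at (545,289) and 40 at (465,280). The castings need a closer look.

Run:
```python
from h import *
import pickle
t=pickle.load(open('top0.pkl','rb'));s=pickle.load(open('side0.pkl','rb'))
def crop(c,x0,y0,x1,y1,k):return cv2.resize(c['color'][y0:y1,x0:x1,::-1],None,fx=k,fy=k,interpolation=cv2.INTER_CUBIC)
o=np.zeros((582,800,3),np.uint8);o[:582,:552]=crop(t,143,135,235,232,6);o[:582,552:796]=0
o[0:320,556:796]=crop(s,208,115,238,155,8);o[330:330+248,556:796]=crop(t,142,154,182,185.__int__(),6)[:,:240] if 0 else crop(t,142,154,172+10,195.__int__(),6)[:248,:240].copy() if 0 else cv2.resize(t['color'][155:180,142:192,::-1],(240,248),interpolation=cv2.INTER_NEAREST)
cv2.imwrite('pics/vise2.png',o)
for c,b in((t,(142,150,200,185)),(s,(205,112,242,156))):
  h=cv2.cvtColor(c['color'],cv2.COLOR_RGB2HSV)
  m=((h[...,0]>20)&(h[...,0]<32)&(h[...,1]>120)).astype(np.uint8)
  q=m[b[1]:b[3],b[0]:b[2]]
  for r in q:print(''.join('.#'[v]for v in r))
```

```text
File "<stdin>", line 6
    o[0:320,556:796]=crop(s,208,115,238,155,8);o[330:330+248,556:796]=crop(t,142,154,182,185.__int__(),6)[:,:240] if 0 else crop(t,142,154,172+10,195.__int__(),6)[:248,:240].copy() if 0 else cv2.resize(t['color'][155:180,142:192,::-1],(240,248),interpolation=cv2.INTER_NEAREST)
                                                                                            ^
SyntaxError: invalid decimal literal
```

Run:
```python
from h import *
import pickle
t=pickle.load(open('top0.pkl','rb'));s=pickle.load(open('side0.pkl','rb'))
def crop(c,x0,y0,x1,y1,k):return cv2.resize(c['color'][y0:y1,x0:x1,::-1],None,fx=k,fy=k,interpolation=cv2.INTER_CUBIC)
o=np.zeros((582,800,3),np.uint8);o[:,:552]=crop(t,143,135,235,232,6)
o[0:320,556:796]=crop(s,208,115,238,155,8)
cv2.imwrite('pics/vise2.png',o)
for c,b in((t,(142,150,200,185)),(s,(205,112,242,156))):
  h=cv2.cvtColor(c['color'],cv2.COLOR_RGB2HSV)
  m=((h[...,0]>20)&(h[...,0]<32)&(h[...,1]>120)).astype(np.uint8)
  for r in m[b[1]:b[3],b[0]:b[2]]:print(''.join('.#'[v]for v in r))
```

```text
..........................................................
..........................................................
..........................................................
..........................................................
..........................................................
..........................................................
..........................................................
..........................................................
..........................................................
........................................##................
..................................#..########.............
...............................#############..............
..............................###############.............
...............##..............###########.##.............
.....#.#####..####..............##############............
....#########..###.............###############............
....######.########............##############.............
....##.##.#######.##...........###############............
.....##########.####...........#######
[... 1936 characters left out ...]
.###########....
.................##...###########....
......................###########....
......................###########....
......................###########....
......................###########....
........................#########....
.........................########....
...........................######....
............................#####....
.............................####....
...............................#.....
.....................................
.....................................
.....................................
.....................................
.....................................
.....................................
.....................................
```

View pics/vise2.png

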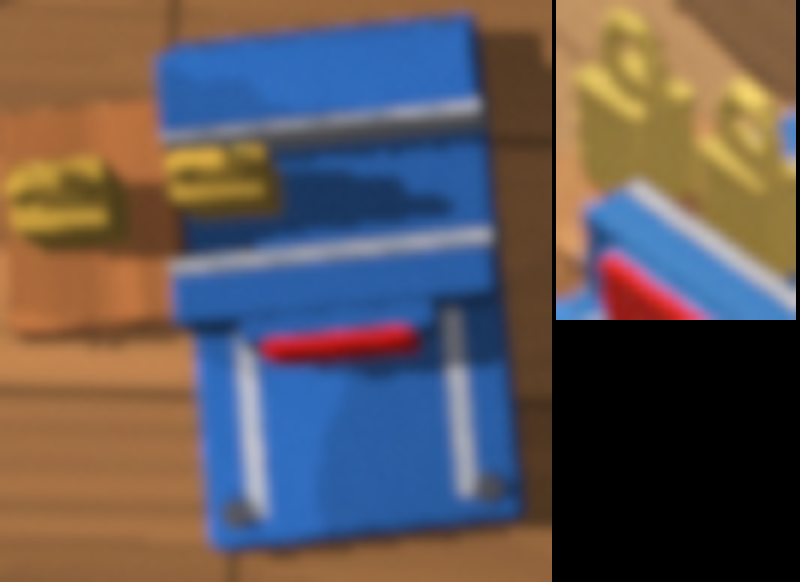

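Both castings stand at similar image scale. The side mask is about 13 px wide for the spare and 11 px for the one in the vise, so the vise casting is probably the thinner. I'll check this numerically and get the vise pose.

Run:
```python
from h import *
import pickle
t=pickle.load(open('top0.pkl','rb'));s=pickle.load(open('side0.pkl','rb'))
f=lambda u,v:((u+.5)/6-.5+143,(v+.5)/6-.5+135)
P={}
for n,uv,z,b in[('farL',(158,50),.07,(110,75)),('farR',(474,14),.07,(110,-75)),('rearL',(213,549),.015,(-140,75)),('rearR',(522,514),.0,(-140,-75)),
  ('sjL',(172,261),.07,None),('sjR',(494,227),.07,None),('fjL',(163,140),.07,(50,75)),('fjR',(482,104),.07,(50,-75)),('padL',(262,350),.075,None),('padR',(416,335),.075,None)]:
  P[n]=ray(t,f(*uv),z);print(n,np.round(P[n],4))
# rigid fit
A=np.array([[.11,.075],[.11,-.075],[-.14,.075],[-.14,-.075],[.05,.075],[.05,-.075]]);B=np.array([P[k][:2]for k in('farL','farR','rearL','rearR','fjL','fjR')])
a=A-A.mean(0);b=B-B.mean(0);th=np.arctan2((a[:,0]*b[:,1]-a[:,1]*b[:,0]).sum(),(a*b).sum())
R=np.array([[np.cos(th),-np.sin(th)],[np.sin(th),np.cos(th)]]);o=B.mean(0)-R@A.mean(0)
print('vise',o,np.degrees(th),'res mm',np.round(1e3*((R@A.T).T+o-B),1).tolist())
for k in P:print(k,np.round(1e3*R.T@(P[k][:2]-o),1))
np.savez('vise.npz',o=o,th=th)
W=lambda p:np.r_[R@np.array(p[:2])+o,p[2]]
print('slot',W((.02,-.042,.03)),'push',W((-.08,0,.054)))
for nm,yy in(('vise',.045),('spare',.12)):
  for T in(.024,.032):
    c=[W((.03+i*T/2,yy+j*.022,z))for i in(-1,1)for j in(-1,1)for z in(.03,.08)]
    for n,cam in(('t',t),('s',s)):
      q=proj(cam,c);print(nm,T,n,np.round(q.min(0),1),np.round(q.max(0),1),np.round(np.ptp(q,0),1))
```

```text
farL [0.671  0.2301 0.07  ]
farR [0.6927 0.0819 0.07  ]
rearL [0.4403 0.202  0.015 ]
rearR [0.4625 0.0555 0.    ]
sjL [0.5701 0.2173 0.07  ]
sjR [0.5904 0.0682 0.07  ]
fjL [0.6276 0.225  0.07  ]
fjR [0.6491 0.0763 0.07  ]
padL [0.5287 0.1721 0.075 ]
padR [0.5377 0.1016 0.075 ]
vise [0.58392738 0.14428742] 7.296775659644742 res mm [[12.5, 2.6], [9.9, 2.0], [-4.8, -1.1], [-7.9, -3.4], [-3.6, -0.0], [-6.1, -0.0]]
farL [97.2 74. ]
farR [100.  -75.7]
rearL [-135.1   75.5]
rearR [-131.7  -72.7]
sjL [-4.5 74.2]
sjR [ -3.2 -76.3]
fjL [53.6 74.6]
fjR [ 56.  -75.7]
padL [-51.3  34.6]
padR [-51.3 -36.5]
slot [0.60909978 0.10516773 0.03      ] push [0.50457525 0.13412672 0.054     ]
vise 0.024 t [171.9 159.3] [191.4 172.9] [19.5 13.6]
vise 0.024 s [224.6 130.3] [238.9 151.5] [14.3 21.2]
vise 0.032 t [171.8 157.9] [191.5 174.2] [19.7 16.3]
vise 0.032 s [223.6 129.8] [239.8 151.9] [16.2 22.1]
spare 0.024 t [145.  161.9] [165.6 175.4] [20.7 13.5]
spare 0.024 s [210.8 120.9] [224.9 141.4] [14.1 20.6]
spare 0.032 t [144.9 160.5] [165.7 176.8] [20.8 16.3]
spare 0.032 s [209.9 120.5] [225.9 141.9] [16.  21.4]
```

Run:
```python
from h import *
import pickle
t=pickle.load(open('top0.pkl','rb'));s=pickle.load(open('side0.pkl','rb'))
def crop(c,x0,y0,x1,y1,k):return cv2.resize(c['color'][y0:y1,x0:x1,::-1],None,fx=k,fy=k,interpolation=cv2.INTER_CUBIC)
o=np.zeros((600,800,3),np.uint8);o[:420,:300]=crop(t,142,152,192,180,6)[:0] if 0 else 0
a=crop(s,206,112,246,157,13);o[:585,:520]=a
b=crop(t,142,154,170,178,10);o[:240,520:800]=b
b=crop(t,166,154,194,178,10);o[250:490,520:800]=b
cv2.imwrite('pics/cast.png',o)
im=t['color'].astype(int)
for x0 in(147,173):
  print(np.round(im[156:180,x0:x0+12].mean(1)).astype(int)[:, [0,2]].T)
```

```text
[[171 170 170 170 171 177 183 177 161 143 126 115 120 145 176 186 166 127
   99  99 121 148 163 166]
 [ 59  59  58  58  58  59  59  56  50  44  39  36  38  45  54  57  51  40
   32  33  41  51  56  57]]
[[106 114 115 141 170 175 156 129 119 137 161 152 119  91  76  60  43  33
   31  37  65 108 138 132]
 [148 129 100  75  62  56  48  40  37  43  50  47  38  33  45  66  82  88
   90  92 104 131 154 160]]
```

View pics/cast.png

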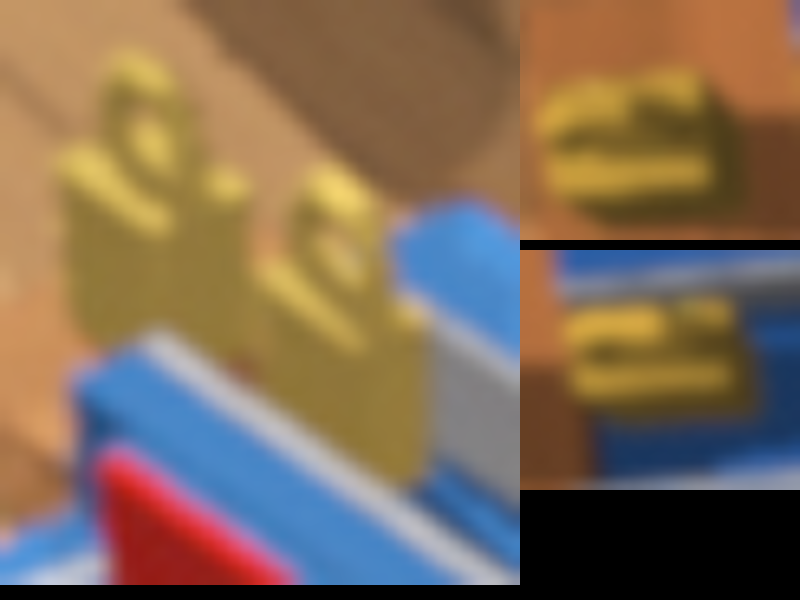

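In both views the spare is the thicker casting: its front ledge and end face are wider (end face about 5.6 px against 4.5 px). So the vise holds the 24 mm one, and block_24 is the block at (0.462, -0.272). I'll move above it and grip across its 50 mm width.

```bash
python3 -m handwheel '[{"claw":80,"tx":0.355,"ty":-0.84,"rz":-0.56},{"claw":80,"tx":0.355,"ty":-0.84,"rz":-0.56},{"claw":80,"tx":0.355,"ty":-0.84,"rz":-0.56},{"claw":80,"tx":0.355,"ty":-0.84,"rz":-0.56},{"claw":80,"tx":0.355,"ty":-0.84,"rz":-0.56},{"claw":80,"tx":0.355,"ty":-0.84,"rz":-0.56},{"claw":80,"tx":0.355,"ty":-0.84,"rz":-0.56},{"claw":80,"tx":0.355,"ty":-0.84,"rz":-0.56},{"claw":80,"tx":0.355,"ty":-0.84,"rz":-0.56},{"claw":80,"tx":0.355,"ty":-0.84,"rz":-0.56},{"claw":80,"tx":0.355,"ty":-0.84,"rz":-0.56},{"claw":80,"tx":0.355,"ty":-0.84,"rz":-0.56}]'
python3 -m handwheel '[{"claw":80,"tx":0.355,"ty":-0.84,"rz":-0.56},{"claw":80,"tx":0.355,"ty":-0.84,"rz":-0.56},{"claw":80,"tx":0.355,"ty":-0.84,"rz":-0.56},{"claw":80,"tx":0.355,"ty":-0.84,"rz":-0.56},{"claw":80,"tx":0.355,"ty":-0.84,"rz":-0.56},{"claw":80,"tx":0.355,"ty":-0.84,"rz":-0.56},{"claw":80,"tx":0.355,"ty":-0.84,"rz":-0.56},{"claw":80,"tx":0.355,"ty":-0.84,"rz":-0.56},{"claw":80,"tx":0.355,"ty":-0.84,"rz":-0.56},{"claw":80,"tx":0.355,"ty":-0.84,"rz":-0.56},{"claw":80},{"claw":80}]'
python3 - <<'E'
from h import *
from scipy.spatial.transform import Rotation as Ro
import pickle
s=manip.sense();R=Ro.from_quat(s['ee_rot']).as_matrix();p=s['position'];print(p,'yang',np.degrees(np.arctan2(R[1,1],R[0,1])),R[:,2])
# block 24 refine from the side view: bottom corners & top corners
c=pickle.load(open('side0.pkl','rb'))
th=np.radians(-26.2);u=np.array([np.cos(th),np.sin(th)]);v=np.array([-u[1],u[0]])
for z in(0,.074):
  print(z,np.round(proj(c,[np.r_[np.array([.462,-.2715])+i*.012*u+j*.025*v,z]for i in(-1,1)for j in(-1,1)]),1).tolist())
g=cv2.cvtColor(c['color'],cv2.COLOR_RGB2HSV);m=((g[...,1]<60)&(g[...,2]>110)).astype(np.uint8)
m[:235]=0;m[275:]=0;m[:,:265]=0;m[:,295:]=0
for r in m[233:275,262:298]:print(''.join('.#'[k]for k in r))
E
```

```text
[0.1208482  0.53611725 0.22943095] yang 77.29134886280488 [-6.40956535e-04 -1.83938348e-03 -9.99998103e-01]
0 [[274.2, 270.7], [271.2, 255.7], [283.7, 269.9], [280.3, 254.9]]
0.074 [[275.8, 251.0], [272.5, 235.9], [285.6, 250.1], [282.0, 235.1]]
....................................
....................................
....................................
...............#####................
...........##########...............
..........###########...............
..........############..............
..........############..............
..........#############.............
..........#############.............
..........#############.............
..........##############............
..........##############............
..........###############...........
..........###############...........
..........###############...........
..........################..........
..........################..........
..........################..........
..........###############...........
..........###############...........
..........###############...........
..........###############...........
.........################...........
..........###############...........
..........###############...........
..........###############...........
..........###############...........
...........#############............
...........#############............
...........#############............
............############............
............############............
............############............
.............###########............
.............###########............
.............###########............
..............##########............
..............#####.................
....................................
....................................
....................................validation failed for argument at $[0]...
validation failed for argument at $[0]...
```

```bash
python3 -m handwheel '[{"claw":80,"tx":0.355,"ty":-0.84,"tz":0,"rx":0,"ry":0,"rz":-0.56},{"claw":80,"tx":0.355,"ty":-0.84,"tz":0,"rx":0,"ry":0,"rz":-0.56},{"claw":80,"tx":0.355,"ty":-0.84,"tz":0,"rx":0,"ry":0,"rz":-0.56},{"claw":80,"tx":0.355,"ty":-0.84,"tz":0,"rx":0,"ry":0,"rz":-0.56},{"claw":80,"tx":0.355,"ty":-0.84,"tz":0,"rx":0,"ry":0,"rz":-0.56},{"claw":80,"tx":0.355,"ty":-0.84,"tz":0,"rx":0,"ry":0,"rz":-0.56},{"claw":80,"tx":0.355,"ty":-0.84,"tz":0,"rx":0,"ry":0,"rz":-0.56},{"claw":80,"tx":0.355,"ty":-0.84,"tz":0,"rx":0,"ry":0,"rz":-0.56},{"claw":80,"tx":0.355,"ty":-0.84,"tz":0,"rx":0,"ry":0,"rz":-0.56},{"claw":80,"tx":0.355,"ty":-0.84,"tz":0,"rx":0,"ry":0,"rz":-0.56},{"claw":80,"tx":0.355,"ty":-0.84,"tz":0,"rx":0,"ry":0,"rz":-0.56},{"claw":80,"tx":0.355,"ty":-0.84,"tz":0,"rx":0,"ry":0,"rz":-0.56}]'
cat >> h.py <<'E'
from scipy.spatial.transform import Rotation as Ro
def st(tgt=None):
    s=manip.sense();R=Ro.from_quat(s['ee_rot']).as_matrix();p=np.array(s['position'])
    print('t',s['time_s'],'p',np.round(p,4),'yang',np.round(np.degrees(np.arctan2(R[1,1],R[0,1])),2),'z',np.round(R[:,2],4),'w',round(s['grip_width'],4),'F',np.round(s['force'],1),'g',np.round(s['grasp_force'],1))
    if tgt is not None:print('units to go',np.round((np.array(tgt)-p)/.04,2))
E
python3 -c "
from h import *
st((.464,-.273,.231))"
```

```text
time_s: 1.1
position: [0.2913, 0.1317, 0.2303]
ee_rot: [0.169, 0.986, 0.0, 0.0]
force: [0.8, 0.7, 0.2]
grip_width: 0.0797
grasp_force: 0.0
t 1.1 p [0.2913 0.1317 0.2303] yang 70.58 z [ 4.e-04  2.e-04 -1.e+00] w 0.0797 F [0.8 0.7 0.2] g 0.0
units to go [  4.32 -10.12   0.02]
```

```bash
python3 -m handwheel '[{"claw":80,"tx":0.39,"ty":-0.92,"tz":0,"rx":0,"ry":0,"rz":-0.62},{"claw":80,"tx":0.39,"ty":-0.92,"tz":0,"rx":0,"ry":0,"rz":-0.62},{"claw":80,"tx":0.39,"ty":-0.92,"tz":0,"rx":0,"ry":0,"rz":-0.62},{"claw":80,"tx":0.39,"ty":-0.92,"tz":0,"rx":0,"ry":0,"rz":-0.62},{"claw":80,"tx":0.39,"ty":-0.92,"tz":0,"rx":0,"ry":0,"rz":-0.62},{"claw":80,"tx":0.39,"ty":-0.92,"tz":0,"rx":0,"ry":0,"rz":-0.62},{"claw":80,"tx":0.39,"ty":-0.92,"tz":0,"rx":0,"ry":0,"rz":-0.62},{"claw":80,"tx":0.39,"ty":-0.92,"tz":0,"rx":0,"ry":0,"rz":-0.62},{"claw":80,"tx":0.39,"ty":-0.92,"tz":0,"rx":0,"ry":0,"rz":-0.62},{"claw":80,"tx":0.39,"ty":-0.92,"tz":0,"rx":0,"ry":0,"rz":-0.62},{"claw":80,"tx":0.39,"ty":-0.92,"tz":0,"rx":0,"ry":0,"rz":-0.62},{"claw":80,"tx":0,"ty":0,"tz":0,"rx":0,"ry":0,"rz":0}]'
python3 -c "
from h import *
st((.464,-.273,.065))"
```

```text
time_s: 2.1
position: [0.4639, -0.277, 0.227]
ee_rot: [0.23, 0.973, -0.0, -0.002]
force: [-1.3, 0.9, -0.2]
grip_width: 0.0797
grasp_force: 0.0
t 2.1 p [ 0.4639 -0.277   0.227 ] yang 63.44 z [-3.5e-03  2.0e-04 -1.0e+00] w 0.0797 F [-1.3  0.9 -0.2] g 0.0
units to go [ 0.    0.1  -4.05]
```

```bash
python3 -m handwheel '[{"claw":80,"tx":0,"ty":0.1,"tz":-0.5,"rx":0,"ry":0,"rz":0},{"claw":80,"tx":0,"ty":0,"tz":-0.5,"rx":0,"ry":0,"rz":0},{"claw":80,"tx":0,"ty":0,"tz":-0.5,"rx":0,"ry":0,"rz":0},{"claw":80,"tx":0,"ty":0,"tz":-0.5,"rx":0,"ry":0,"rz":0},{"claw":80,"tx":0,"ty":0,"tz":-0.5,"rx":0,"ry":0,"rz":0},{"claw":80,"tx":0,"ty":0,"tz":-0.4,"rx":0,"ry":0,"rz":0},{"claw":80,"tx":0,"ty":0,"tz":0,"rx":0,"ry":0,"rz":0},{"claw":80,"tx":0,"ty":0,"tz":0,"rx":0,"ry":0,"rz":0}]'
python3 -c "
from h import *
st((.464,-.273,.065))
c=cap('side');t=cap('top')
f=lambda c,x0,y0,x1,y1:cv2.resize(c['color'][y0:y1,x0:x1,::-1],(400,400),interpolation=cv2.INTER_CUBIC)
cv2.imwrite('pics/pre.png',np.hstack([f(t,310,180,390,260),f(c,240,190,320,270)]))
"
```

```text
time_s: 2.77
position: [0.4621, -0.2664, 0.1135]
ee_rot: [0.227, 0.974, 0.001, -0.001]
force: [-0.5, -0.3, -0.1]
grip_width: 0.08
grasp_force: 0.0
t 2.7667 p [ 0.4621 -0.2664  0.1135] yang 63.77 z [-0.0024  0.002  -1.    ] w 0.08 F [-0.5 -0.3 -0.1] g 0.0
units to go [ 0.05 -0.16 -1.21]
```

View pics/pre.png

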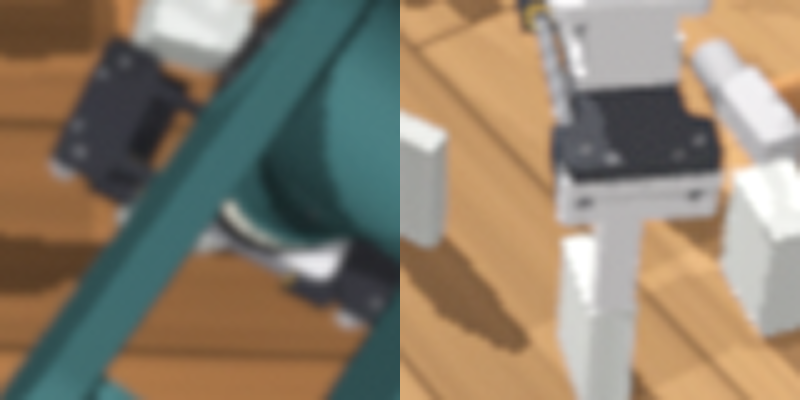

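The block is between the fingers with clearance. I'll descend, then close.

```bash
python3 -m handwheel '[{"claw":80,"tx":0.05,"ty":-0.16,"tz":0,"rx":0,"ry":0,"rz":0},{"claw":80,"tx":0,"ty":0,"tz":-0.4,"rx":0,"ry":0,"rz":0},{"claw":80,"tx":0,"ty":0,"tz":-0.4,"rx":0,"ry":0,"rz":0},{"claw":80,"tx":0,"ty":0,"tz":-0.4,"rx":0,"ry":0,"rz":0},{"claw":80,"tx":0,"ty":0,"tz":0,"rx":0,"ry":0,"rz":0},{"claw":80,"tx":0,"ty":0,"tz":0,"rx":0,"ry":0,"rz":0}]'
python3 -c "
from h import *
st((.464,-.273,.065))"
```

```text
time_s: 3.37
position: [0.4651, -0.2742, 0.0668]
ee_rot: [0.227, 0.974, 0.0, -0.0]
force: [-0.5, -1.1, -0.1]
grip_width: 0.0798
grasp_force: 0.0
t 3.3667 p [ 0.4651 -0.2742  0.0668] yang 63.74 z [-2.e-04  2.e-04 -1.e+00] w 0.0798 F [-0.5 -1.1 -0.1] g 0.0
units to go [-0.03  0.03 -0.05]
```

```bash
python3 -m handwheel '[{"claw":40,"tx":0,"ty":0,"tz":0,"rx":0,"ry":0,"rz":0},{"claw":40,"tx":0,"ty":0,"tz":0,"rx":0,"ry":0,"rz":0},{"claw":40,"tx":0,"ty":0,"tz":0,"rx":0,"ry":0,"rz":0},{"claw":40,"tx":0,"ty":0,"tz":0,"rx":0,"ry":0,"rz":0},{"claw":40,"tx":0,"ty":0,"tz":0,"rx":0,"ry":0,"rz":0},{"claw":40,"tx":0,"ty":0,"tz":0,"rx":0,"ry":0,"rz":0},{"claw":40,"tx":0,"ty":0,"tz":0,"rx":0,"ry":0,"rz":0}]'
python3 -c "
from h import *
st()"
```

```text
time_s: 3.95
position: [0.4653, -0.2744, 0.0673]
ee_rot: [0.227, 0.974, -0.0, 0.001]
force: [-0.5, -0.9, 2.4]
grip_width: 0.0504
grasp_force: 29.6
t 3.95 p [ 0.4653 -0.2744  0.0673] yang 63.75 z [ 0.001  -0.0012 -1.    ] w 0.0504 F [-0.5 -0.9  2.4] g 29.6
```

Gripped: the opening is 50.4 mm. Lifting.

```bash
python3 -m handwheel '[{"claw":40,"tx":0,"ty":0,"tz":0.2,"rx":0,"ry":0,"rz":0},{"claw":40,"tx":0,"ty":0,"tz":0.6,"rx":0,"ry":0,"rz":0},{"claw":40,"tx":0,"ty":0,"tz":0.6,"rx":0,"ry":0,"rz":0},{"claw":40,"tx":0,"ty":0,"tz":0.7,"rx":0,"ry":0,"rz":0},{"claw":40,"tx":0,"ty":0,"tz":0.7,"rx":0,"ry":0,"rz":0},{"claw":40,"tx":0,"ty":0,"tz":0.7,"rx":0,"ry":0,"rz":0},{"claw":40,"tx":0,"ty":0,"tz":0.4,"rx":0,"ry":0,"rz":0},{"claw":40,"tx":0,"ty":0,"tz":0,"rx":0,"ry":0,"rz":0}]'
python3 -c "
from h import *
st((.6146,.1052,.231))
import pickle
for n in('side','top'):
  pickle.dump(cap(n),open(n+'1.pkl','wb'))
c=pickle.load(open('side1.pkl','rb'))
cv2.imwrite('pics/lift.png',cv2.resize(c['color'][90:290,180:360,::-1],(540,600),interpolation=cv2.INTER_CUBIC))
"
```

```text
time_s: 4.62
position: [0.4665, -0.2747, 0.2272]
ee_rot: [0.227, 0.974, -0.001, 0.004]
force: [0.5, -0.2, -2.3]
grip_width: 0.0505
grasp_force: 29.6
t 4.6167 p [ 0.4665 -0.2747  0.2272] yang 63.77 z [ 0.0066 -0.0042 -1.    ] w 0.0505 F [ 0.5 -0.2 -2.3] g 29.6
units to go [3.7  9.5  0.09]
```

View pics/lift.png

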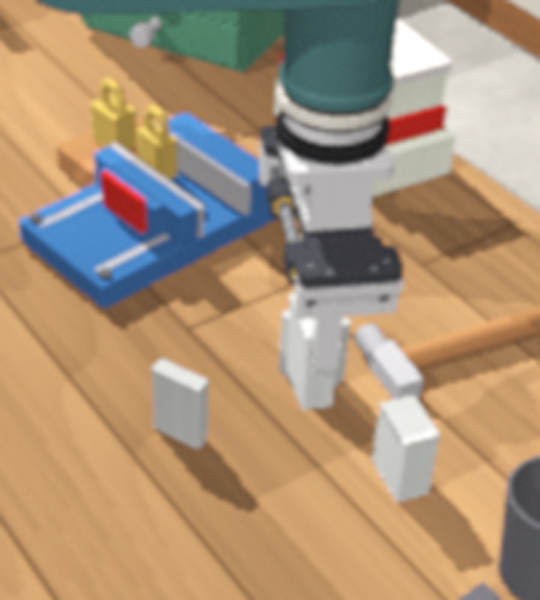

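The arm holds the block cleanly, and the 2.25 N weight confirms block_24. Moving over the slot.

```bash
python3 -m handwheel '[{"claw":40,"tx":0.15,"ty":0.4,"tz":0,"rx":0,"ry":0,"rz":2.85},{"claw":40,"tx":0.33,"ty":0.85,"tz":0,"rx":0,"ry":0,"rz":2.85},{"claw":40,"tx":0.33,"ty":0.85,"tz":0,"rx":0,"ry":0,"rz":2.85},{"claw":40,"tx":0.33,"ty":0.85,"tz":0,"rx":0,"ry":0,"rz":2.85},{"claw":40,"tx":0.33,"ty":0.85,"tz":0,"rx":0,"ry":0,"rz":2.85},{"claw":40,"tx":0.33,"ty":0.85,"tz":0,"rx":0,"ry":0,"rz":2.85},{"claw":40,"tx":0.33,"ty":0.85,"tz":0,"rx":0,"ry":0,"rz":2.85},{"claw":40,"tx":0.33,"ty":0.85,"tz":0,"rx":0,"ry":0,"rz":2.85},{"claw":40,"tx":0.33,"ty":0.85,"tz":0,"rx":0,"ry":0,"rz":2.85},{"claw":40,"tx":0.33,"ty":0.85,"tz":0,"rx":0,"ry":0,"rz":2.85},{"claw":40,"tx":0.33,"ty":0.85,"tz":0,"rx":0,"ry":0,"rz":2.85},{"claw":40,"tx":0.25,"ty":0.6,"tz":0,"rx":0,"ry":0,"rz":2.85}]'
python3 -m handwheel '[{"claw":40,"tx":0,"ty":0,"tz":0,"rx":0,"ry":0,"rz":0},{"claw":40,"tx":0,"ty":0,"tz":0,"rx":0,"ry":0,"rz":0}]'
python3 -c "
from h import *
st((.6146,.1052,.0985))"
```

```text
time_s: 5.72
position: [0.6121, 0.1094, 0.2186]
ee_rot: [-0.072, 0.997, 0.001, -0.003]
force: [0.2, -0.7, -2.7]
grip_width: 0.0506
grasp_force: 29.6
time_s: 5.88
position: [0.6119, 0.1075, 0.2186]
ee_rot: [-0.071, 0.998, -0.0, -0.003]
force: [-0.3, -0.2, -3.1]
grip_width: 0.0508
grasp_force: 29.6
t 5.8833 p [0.6119 0.1075 0.2186] yang 98.09 z [-6.6e-03 -8.0e-04 -1.0e+00] w 0.0508 F [-0.3 -0.2 -3.1] g 29.6
units to go [ 0.07 -0.06 -3.  ]
```

```bash
python3 -m handwheel '[{"claw":40,"tx":0.07,"ty":-0.06,"tz":-0.3,"rx":0,"ry":0,"rz":0},{"claw":40,"tx":0,"ty":0,"tz":-0.5,"rx":0,"ry":0,"rz":0},{"claw":40,"tx":0,"ty":0,"tz":-0.5,"rx":0,"ry":0,"rz":0},{"claw":40,"tx":0,"ty":0,"tz":-0.5,"rx":0,"ry":0,"rz":0},{"claw":40,"tx":0,"ty":0,"tz":-0.5,"rx":0,"ry":0,"rz":0},{"claw":40,"tx":0,"ty":0,"tz":-0.3,"rx":0,"ry":0,"rz":0},{"claw":40,"tx":0,"ty":0,"tz":0,"rx":0,"ry":0,"rz":0},{"claw":40,"tx":0,"ty":0,"tz":0,"rx":0,"ry":0,"rz":0},{"claw":40,"tx":0,"ty":0,"tz":0,"rx":0,"ry":0,"rz":0}]'
python3 -c "
from h import *
st((.6146,.1052,.0973))"
```

```text
time_s: 6.63
position: [0.6164, 0.1031, 0.1196]
ee_rot: [-0.069, 0.998, 0.0, 0.001]
force: [-0.6, 0.3, -2.0]
grip_width: 0.0506
grasp_force: 29.6
t 6.6333 p [0.6164 0.1031 0.1196] yang 97.9 z [ 1.9e-03  2.0e-04 -1.0e+00] w 0.0506 F [-0.6  0.3 -2. ] g 29.6
units to go [-0.05  0.05 -0.56]
```

```bash
python3 -m handwheel '[{"claw":40,"tx":-0.03,"ty":0.03,"tz":-0.15,"rx":0,"ry":0,"rz":0},{"claw":40,"tx":0,"ty":0,"tz":-0.15,"rx":0,"ry":0,"rz":0},{"claw":40,"tx":0,"ty":0,"tz":-0.15,"rx":0,"ry":0,"rz":0},{"claw":40,"tx":0,"ty":0,"tz":-0.06,"rx":0,"ry":0,"rz":0},{"claw":40,"tx":0,"ty":0,"tz":-0.03,"rx":0,"ry":0,"rz":0},{"claw":40,"tx":0,"ty":0,"tz":0,"rx":0,"ry":0,"rz":0},{"claw":40,"tx":0,"ty":0,"tz":0,"rx":0,"ry":0,"rz":0}]'
python3 -c "
from h import *
st((.6146,.1052,.0973))"
```

```text
time_s: 7.22
position: [0.6145, 0.105, 0.0973]
ee_rot: [-0.069, 0.998, 0.0, -0.0]
force: [-2.3, 0.4, 1.0]
grip_width: 0.0505
grasp_force: 29.6
t 7.2167 p [0.6145 0.105  0.0973] yang 97.96 z [-2.e-04  1.e-04 -1.e+00] w 0.0505 F [-2.3  0.4  1. ] g 29.6
units to go [0. 0. 0.]
```

Contact with the bed (Fz rose). Releasing, then lifting.

```bash
python3 -m handwheel '[{"claw":56,"tx":0,"ty":0,"tz":0,"rx":0,"ry":0,"rz":0},{"claw":62,"tx":0,"ty":0,"tz":0,"rx":0,"ry":0,"rz":0},{"claw":62,"tx":0,"ty":0,"tz":0,"rx":0,"ry":0,"rz":0},{"claw":62,"tx":0,"ty":0,"tz":0.2,"rx":0,"ry":0,"rz":0},{"claw":62,"tx":0,"ty":0,"tz":0.4,"rx":0,"ry":0,"rz":0},{"claw":62,"tx":0,"ty":0,"tz":0.6,"rx":0,"ry":0,"rz":0},{"claw":62,"tx":0,"ty":0,"tz":0.6,"rx":0,"ry":0,"rz":0},{"claw":62,"tx":0,"ty":0,"tz":0.6,"rx":0,"ry":0,"rz":0},{"claw":62,"tx":0,"ty":0,"tz":0.6,"rx":0,"ry":0,"rz":0},{"claw":62,"tx":0,"ty":0,"tz":0,"rx":0,"ry":0,"rz":0}]'
python3 -c "
from h import *
st((.485,.129,.215))"
```

```text
time_s: 8.05
position: [0.6172, 0.1052, 0.2246]
ee_rot: [-0.069, 0.998, 0.0, 0.006]
force: [-0.1, -0.1, 1.4]
grip_width: 0.062
grasp_force: 0.0
t 8.05 p [0.6172 0.1052 0.2246] yang 97.96 z [ 0.0125  0.0011 -0.9999] w 0.062 F [-0.1 -0.1  1.4] g 0.0
units to go [-3.31  0.59 -0.24]
```

```bash
python3 -m handwheel '[{"claw":0,"tx":-0.5,"ty":0.1,"tz":0,"rx":0,"ry":0,"rz":0},{"claw":0,"tx":-0.7,"ty":0.13,"tz":0,"rx":0,"ry":0,"rz":0},{"claw":0,"tx":-0.7,"ty":0.13,"tz":0,"rx":0,"ry":0,"rz":0},{"claw":0,"tx":-0.7,"ty":0.13,"tz":0,"rx":0,"ry":0,"rz":0},{"claw":0,"tx":-0.7,"ty":0.13,"tz":0,"rx":0,"ry":0,"rz":0},{"claw":0,"tx":0,"ty":0,"tz":0,"rx":0,"ry":0,"rz":0},{"claw":0,"tx":0,"ty":0,"tz":0,"rx":0,"ry":0,"rz":0},{"claw":0,"tx":0,"ty":0,"tz":0,"rx":0,"ry":0,"rz":0}]'
python3 -c "
from h import *
st((.490,.130,.067))
t=cap('top');c=cap('side')
f=lambda c,x0,y0,x1,y1:cv2.resize(c['color'][y0:y1,x0:x1,::-1],(400,400),interpolation=cv2.INTER_CUBIC)
cv2.imwrite('pics/place.png',np.hstack([f(t,140,130,240,230),f(c,180,110,280,210)]))
"
```

```text
time_s: 8.72
position: [0.4831, 0.1297, 0.217]
ee_rot: [-0.069, 0.998, -0.0, 0.001]
force: [-0.1, 0.4, -0.3]
grip_width: 0.0124
grasp_force: 0.0
t 8.7167 p [0.4831 0.1297 0.217 ] yang 97.95 z [ 0.0011  0.     -1.    ] w 0.0124 F [-0.1  0.4 -0.3] g 0.0
units to go [ 0.17  0.01 -3.75]
```

View pics/place.png

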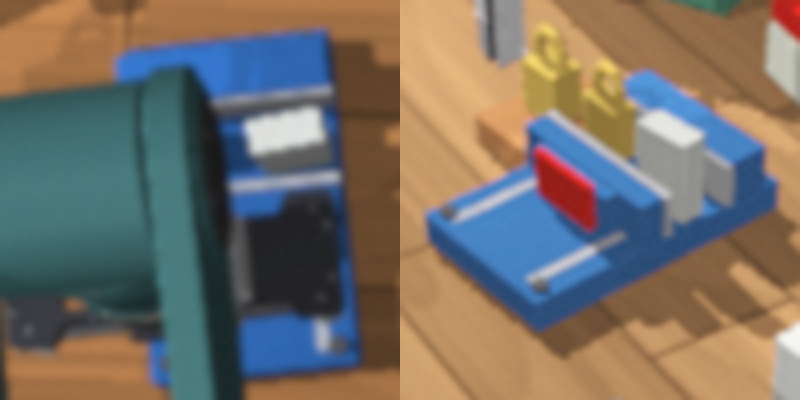

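The block stands upright at the empty end (top about (285,135), side about (672,165)), square and clear of both jaws. Lowering the closed fingers behind the red pad.

```bash
python3 -m handwheel '[{"claw":0,"tx":0,"ty":0,"tz":-0.4,"rx":0,"ry":0,"rz":0},{"claw":0,"tx":0,"ty":0,"tz":-0.6,"rx":0,"ry":0,"rz":0},{"claw":0,"tx":0,"ty":0,"tz":-0.6,"rx":0,"ry":0,"rz":0},{"claw":0,"tx":0,"ty":0,"tz":-0.6,"rx":0,"ry":0,"rz":0},{"claw":0,"tx":0,"ty":0,"tz":-0.6,"rx":0,"ry":0,"rz":0},{"claw":0,"tx":0,"ty":0,"tz":-0.5,"rx":0,"ry":0,"rz":0},{"claw":0,"tx":0,"ty":0,"tz":-0.35,"rx":0,"ry":0,"rz":0},{"claw":0,"tx":0,"ty":0,"tz":0,"rx":0,"ry":0,"rz":0},{"claw":0,"tx":0,"ty":0,"tz":0,"rx":0,"ry":0,"rz":0},{"claw":0,"tx":0,"ty":0,"tz":0,"rx":0,"ry":0,"rz":0}]'
python3 -c "
from h import *
st((.520,.135,.067))"
```

```text
time_s: 9.65
position: [0.4838, 0.1297, 0.0718]
ee_rot: [-0.069, 0.998, 0.0, 0.001]
force: [0.4, -0.0, -0.0]
grip_width: 0.0004
grasp_force: 0.0
t 9.65 p [0.4838 0.1297 0.0718] yang 97.93 z [ 1.5e-03  3.0e-04 -1.0e+00] w 0.0004 F [ 0.4 -0.  -0. ] g 0.0
units to go [ 0.9   0.13 -0.12]
```

```bash
python3 -m handwheel '[{"claw":0,"tx":0.1,"ty":0.014,"tz":-0.08,"rx":0,"ry":0,"rz":0},{"claw":0,"tx":0.1,"ty":0.014,"tz":0,"rx":0,"ry":0,"rz":0},{"claw":0,"tx":0.1,"ty":0.014,"tz":0,"rx":0,"ry":0,"rz":0},{"claw":0,"tx":0.1,"ty":0.014,"tz":0,"rx":0,"ry":0,"rz":0},{"claw":0,"tx":0.1,"ty":0.014,"tz":0,"rx":0,"ry":0,"rz":0},{"claw":0,"tx":0.1,"ty":0.014,"tz":0,"rx":0,"ry":0,"rz":0},{"claw":0,"tx":0.1,"ty":0.014,"tz":0,"rx":0,"ry":0,"rz":0},{"claw":0,"tx":0.1,"ty":0.014,"tz":0,"rx":0,"ry":0,"rz":0},{"claw":0,"tx":0.1,"ty":0.014,"tz":0,"rx":0,"ry":0,"rz":0},{"claw":0,"tx":0,"ty":0,"tz":0,"rx":0,"ry":0,"rz":0}]'
python3 -m handwheel '[{"claw":0,"tx":0.1,"ty":0.014,"tz":0,"rx":0,"ry":0,"rz":0},{"claw":0,"tx":0.1,"ty":0.014,"tz":0,"rx":0,"ry":0,"rz":0},{"claw":0,"tx":0.1,"ty":0.014,"tz":0,"rx":0,"ry":0,"rz":0},{"claw":0,"tx":0.1,"ty":0.014,"tz":0,"rx":0,"ry":0,"rz":0}]'
```

```text
time_s: 10.48
position: [0.5194, 0.1348, 0.0677]
ee_rot: [-0.069, 0.998, 0.0, 0.0]
force: [0.2, -0.6, 0.2]
grip_width: 0.0003
grasp_force: 0.0
time_s: 10.82
position: [0.5342, 0.1369, 0.0675]
ee_rot: [-0.069, 0.998, -0.0, -0.001]
force: [-4.0, -0.6, 2.2]
grip_width: 0.0009
grasp_force: 2.0
```

```bash
python3 -m handwheel '[{"claw":0,"tx":0.08,"ty":0.011,"tz":0,"rx":0,"ry":0,"rz":0},{"claw":0,"tx":0.08,"ty":0.011,"tz":0,"rx":0,"ry":0,"rz":0},{"claw":0,"tx":0.08,"ty":0.011,"tz":0,"rx":0,"ry":0,"rz":0},{"claw":0,"tx":0.08,"ty":0.011,"tz":0,"rx":0,"ry":0,"rz":0}]'
python3 -m handwheel '[{"claw":0,"tx":0.05,"ty":0.007,"tz":0,"rx":0,"ry":0,"rz":0},{"claw":0,"tx":0.05,"ty":0.007,"tz":0,"rx":0,"ry":0,"rz":0},{"claw":0,"tx":0.05,"ty":0.007,"tz":0,"rx":0,"ry":0,"rz":0}]'
```

```text
time_s: 11.15
position: [0.5472, 0.1387, 0.0675]
ee_rot: [-0.069, 0.998, -0.0, -0.001]
force: [-4.8, -0.8, 2.5]
grip_width: 0.0001
grasp_force: 3.0
time_s: 11.4
position: [0.5525, 0.1394, 0.0675]
ee_rot: [-0.069, 0.998, -0.0, -0.001]
force: [-7.2, -0.9, 4.2]
grip_width: 0.0003
grasp_force: 3.5
```

```bash
for i in 1; do python3 -m handwheel '[{"claw":0,"tx":0.04,"ty":0.006,"tz":0,"rx":0,"ry":0,"rz":0},{"claw":0,"tx":0.04,"ty":0.006,"tz":0,"rx":0,"ry":0,"rz":0},{"claw":0,"tx":0.04,"ty":0.006,"tz":0,"rx":0,"ry":0,"rz":0}]'; done
python3 -m handwheel '[{"claw":0,"tx":0.03,"ty":0.004,"tz":0,"rx":0,"ry":0,"rz":0},{"claw":0,"tx":0.03,"ty":0.004,"tz":0,"rx":0,"ry":0,"rz":0}]'
```

```text
time_s: 11.65
position: [0.5552, 0.1398, 0.0675]
ee_rot: [-0.069, 0.998, -0.0, -0.004]
force: [-15.7, -2.5, 10.4]
grip_width: 0.0002
grasp_force: 8.0
time_s: 11.82
position: [0.5553, 0.1398, 0.0676]
ee_rot: [-0.069, 0.998, -0.001, -0.007]
force: [-21.8, -3.4, 13.1]
grip_width: 0.0006
grasp_force: 10.9
```

The jaw has stopped with about 22 N building. Backing off to inspect.

```bash
python3 -m handwheel '[{"claw":0,"tx":-0.1,"ty":-0.014,"tz":0,"rx":0,"ry":0,"rz":0},{"claw":0,"tx":-0.2,"ty":-0.028,"tz":0,"rx":0,"ry":0,"rz":0},{"claw":0,"tx":-0.3,"ty":-0.04,"tz":0,"rx":0,"ry":0,"rz":0},{"claw":0,"tx":-0.4,"ty":-0.06,"tz":0,"rx":0,"ry":0,"rz":0},{"claw":0,"tx":0,"ty":0,"tz":0.6,"rx":0,"ry":0,"rz":0},{"claw":0,"tx":0,"ty":0,"tz":0.8,"rx":0,"ry":0,"rz":0},{"claw":0,"tx":0,"ty":0,"tz":0.8,"rx":0,"ry":0,"rz":0},{"claw":0,"tx":0,"ty":0,"tz":0.8,"rx":0,"ry":0,"rz":0},{"claw":0,"tx":-0.7,"ty":0,"tz":0.6,"rx":0,"ry":0,"rz":0},{"claw":0,"tx":-0.8,"ty":0,"tz":0,"rx":0,"ry":0,"rz":0},{"claw":0,"tx":-0.8,"ty":0,"tz":0,"rx":0,"ry":0,"rz":0},{"claw":0,"tx":0,"ty":0,"tz":0,"rx":0,"ry":0,"rz":0}]'
python3 -m handwheel '[{"claw":0,"tx":-0.4,"ty":-0.8,"tz":0,"rx":0,"ry":0,"rz":0},{"claw":0,"tx":-0.4,"ty":-0.8,"tz":0,"rx":0,"ry":0,"rz":0},{"claw":0,"tx":-0.3,"ty":-0.8,"tz":0,"rx":0,"ry":0,"rz":0},{"claw":0,"tx":0,"ty":-0.9,"tz":0,"rx":0,"ry":0,"rz":0},{"claw":0,"tx":0,"ty":-0.9,"tz":0,"rx":0,"ry":0,"rz":0},{"claw":0,"tx":0,"ty":-0.9,"tz":0,"rx":0,"ry":0,"rz":0},{"claw":0,"tx":0,"ty":-0.9,"tz":0,"rx":0,"ry":0,"rz":0},{"claw":0,"tx":0,"ty":0,"tz":0,"rx":0,"ry":0,"rz":0},{"claw":0,"tx":0,"ty":0,"tz":0,"rx":0,"ry":0,"rz":0}]'
python3 -c "
from h import *
st()
t=cap('top');c=cap('side')
f=lambda c,x0,y0,x1,y1:cv2.resize(c['color'][y0:y1,x0:x1,::-1],(400,400),interpolation=cv2.INTER_CUBIC)
cv2.imwrite('pics/final.png',np.hstack([f(t,140,130,240,230),f(c,200,110,270,180)]))
import pickle;pickle.dump((t,c),open('fin.pkl','wb'))
"
```

```text
time_s: 12.82
position: [0.4256, 0.1354, 0.2125]
ee_rot: [-0.07, 0.998, 0.001, 0.001]
force: [-0.1, 0.0, 0.1]
grip_width: 0.0002
grasp_force: 0.0
time_s: 13.57
position: [0.3854, -0.1069, 0.2118]
ee_rot: [-0.067, 0.998, -0.0, 0.001]
force: [-0.6, 0.6, -0.5]
grip_width: 0.0002
grasp_force: 0.0
t 13.5667 p [ 0.3854 -0.1069  0.2118] yang 97.69 z [ 2.2e-03 -3.0e-04 -1.0e+00] w 0.0002 F [-0.6  0.6 -0.5] g 0.0
```

View pics/final.png

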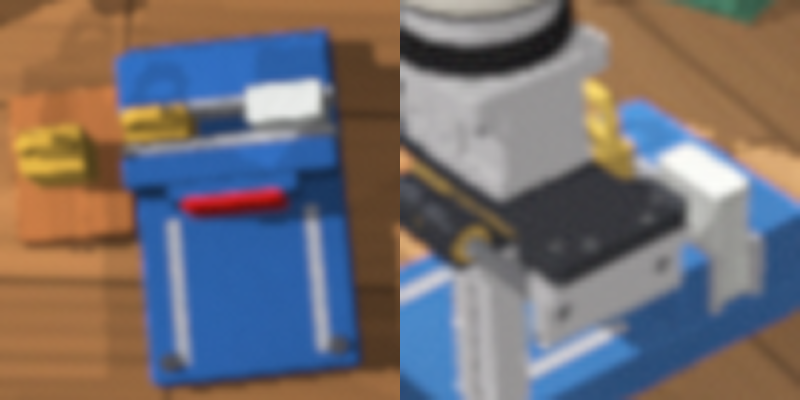

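The top view shows the block at (285,103) and the casting at (157,123), both between the closed jaws with no visible gap; the red pad has moved to (235,202). A numeric check of the travel follows.

Run:
```python
from h import *
import pickle
a=pickle.load(open('top0.pkl','rb'));b,_=pickle.load(open('fin.pkl','rb'))
C=[]
for c in(a,b):
  h=cv2.cvtColor(c['color'],cv2.COLOR_RGB2HSV);m=(((h[...,0]<8)|(h[...,0]>172))&(h[...,1]>150)&(h[...,2]>110))
  y,x=np.nonzero(m[165:205,175:220]);C.append(ray(c,(x.mean()+175,y.mean()+165),.07));print(len(x),C[-1])
d=C[1]-C[0];print('travel',np.linalg.norm(d)*1e3)
# brightness profile along vise x at y=0 (between the parts), z=.07 plane, before/after
th=np.radians(8);u=np.array([np.cos(th),np.sin(th)]);v=np.array([-u[1],u[0]]);o=np.array([.589,.144])
for c in(a,b):
  g=cv2.cvtColor(c['color'],cv2.COLOR_RGB2GRAY);xs=np.arange(-20,70,3)
  r=[]
  for X in xs:
    q=proj(c,[np.r_[o+X*1e-3*u+Y*1e-3*v,.07]for Y in range(-8,13,3)]).astype(np.float32)
    r.append(int(cv2.remap(g,q[:,:1].copy(),q[:,1:].copy(),cv2.INTER_LINEAR).mean()))
  print(list(zip(xs.tolist(),r)))
```

```text
70 [0.53333198 0.13746082 0.07      ]
73 [0.56675566 0.14238544 0.07      ]
travel 33.78452615620057
[(-20, 93), (-17, 111), (-14, 136), (-11, 145), (-8, 126), (-5, 96), (-2, 73), (1, 58), (4, 51), (7, 50), (10, 50), (13, 50), (16, 50), (19, 50), (22, 53), (25, 60), (28, 70), (31, 71), (34, 63), (37, 60), (40, 65), (43, 75), (46, 93), (49, 114), (52, 117), (55, 105), (58, 98), (61, 98), (64, 99), (67, 99)]
[(-20, 86), (-17, 99), (-14, 100), (-11, 92), (-8, 87), (-5, 83), (-2, 84), (1, 88), (4, 90), (7, 91), (10, 92), (13, 97), (16, 113), (19, 140), (22, 152), (25, 130), (28, 87), (31, 59), (34, 56), (37, 62), (40, 74), (43, 91), (46, 117), (49, 141), (52, 141), (55, 121), (58, 105), (61, 102), (64, 101), (67, 101)]
```

```bash
python3 -c "
from cell import manip
print(manip.hand_in())"
```

```text
the job is handed in; nothing more can be done
None
```

I stood the 24 mm block upright at the empty end of the vise and pushed the jaw by its red pad until it closed on casting and block together. The jaw stopped firmly at about 22 N, the measured gap is about 24 mm, and the job was handed in after about 14 s of robot time.

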